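# Hang the blue tote on the bench hook

## Task

Clear some bench space: pick up the blue carrying tote by its wooden handle and hang it by that handle on the two-pronged hook of the steel stand, resting on both prongs, level, square to them and still. Leave the red tote where it stands.

Things in the scene. Friction and masses are not known exactly. Their poses are not given: they have to be found in the camera images.
- blue_tote: Small open blue sheet-steel tote, 75 (x) x 130 (y) x 143 mm high, 0.2 to 0.45 kg. Origin: centre of its underside, z up. The box is 45 mm high; from the middle of each end a strap 26 mm wide rises to 143 mm; a wooden dowel handle joins the straps. Starts upright on the bench, handle roughly pointing away from the robot, on either side of the stand.
- blue_tote_handle (a point): Middle of the blue tote's handle: round wooden dowel 16 mm thick, 124 mm long between the straps, along the tote's y axis, its centre line 130 mm above the tote's underside and 77 mm clear under it to the box rim. Same axes as the tote. The tote can swing about it.
- red_tote: A tote of the same shape and size as the blue one, but red, on the other side; it must stay where it is (within 30 mm). Origin: centre of its underside.
- hook_seat (a point): Where the handle's middle lies when hung: 242 mm above the bench, midway between 2 prongs 8 mm thick, 76 mm apart (y), fixed stand. -x: the way prongs point, to the robot. Prongs slope 12 mm down from a crossbar and 18 mm post 90 mm behind (+x) (top 6 mm above seat) and bend up in front to tips 36 mm ahead (tops 18 mm above seat). Bring handle in over the tips, prongs under it, and lower it.

How it is judged:
By the outcome, as a careful person would: the job done as asked, in the order asked, and still so for the second after the job is handed in, with the robot touching nothing.
It also fails if it takes over 46 s, if anything falls off the work surface, if the arm or the gripper's body presses on something with over 40 N, if the wrist force passes 120 N, or if a joint passes its speed limit or range.

## Robot

A 6-joint arm with a two-finger parallel gripper is mounted at the origin on a cart in front of the work surface, level with it; the furniture and walls round the work are solid. World frame = base frame: x ahead of the robot, y to its left, z up, the work surface at z = 0. Lengths are in m, angles in rad, forces in N, time in s.
With the tool pointing down it reaches from about 0.375 to 0.9 m from the base axis. Payload 3.1 kg.
Tool frame: the origin (TCP) lies at the very end of the fingers, on their centre line; the grasp point (between the pads) lies 19 mm behind it; z points along the fingers, y is the line along which they close (so a half turn about z gives the same grasp; the last joint's range is limited). The gripper opens to 85 mm and grips with 20 to 120 N. Pads are 22 mm wide; open, the fingers measure 114 mm over their backs; the gripper's body (76 mm by 85 mm) begins 54 mm behind the grasp point. The pads swing forward as they close: fully open they stand 13 mm farther back than shut.
Start: joints at [0.99, 0.527, 1.433, -0, 1.181, -0.178], TCP at [0.245, 0.575, 0.231] pointing down, gripper open.
Joint ranges: [-3.08, 3.08], [-0.75, 2.2], [0.22, 2.44], [-1.43, 4.57], [0, 2.65], [-2.85, 2.85]. Speed limits (rad/s): [2.79, 2.79, 3.14, 3.14, 3.14, 3.14].

## Interface

Orientations are given as a unit quaternion [x, y, z, w].
In Python, from station import manip gives the robot as it stands.
- The arm moves only by the shell command python3 -m handwheel 'ROWS' [FORCE]. ROWS is JSON, a list of rows, each a list of 7 numbers: the shift along the world's x, y, z in mm, then the turn, a rotation vector about the world's x, y, z in degrees, then the opening, from 0 (shut) to 1 (fully open). A call has exactly 10 rows; each row shifts and turns the commanded pose from where the row before left it; what a row does not reach is not made up. A row lasts 1/8 s, in which the tool goes at most 62.5 mm and 10.7 degrees, less where a joint would pass 70% of its speed; a pose out of reach is approached as far as the arm can. A call is refused whole if a number of a shift passes 62.5 or a number of a turn 10.7, either way. A call with a gripper value outside its range is refused whole. The fingers move at their own pace and stop on an object; FORCE is the grip in N (left out, the last holds). Time passes only in rows, so rows that do not move let the fingers close, or fill a call up. It gives the time, the measured TCP pose, the force, the opening and the grip force at its end, in the units of the state.
- manip.sense(): the state, without advancing time (a new reading comes with each control period).
- manip.snapshot(name): name is "scene" or "top"; returns the picture (480x640x3 uint8, red, green, blue); there is no depth.
- manip.get_calibration(name): a dict with "K" (3x3 intrinsics, pixels), "k1" (the pictures are not rectified: a ray, as slopes to the right and down, at radius r is drawn at 1 + k1 r^2 times it, then the intrinsics apply), "rvec" (rotation vector, rad) and "tvec" (3), from world to camera coordinates, as OpenCV has them. Camera axes: x right, y down, z forward; pixel columns grow to the right and rows downward; lengths in m; the calibration is good to about 2 mm. A picture is of the moment at which its call begins. get_calibration takes no time and is no camera call.
- manip.sign_off(): hands the job in; it is judged then, once.
The state is a dict: "t": time; "q": joint angles; "qd": joint speeds; "tau": joint torques, N m; "tcp_pos": TCP position; "tool_rot": TCP orientation; "force": force on the tool from outside, world axes, zero at the start; "ft_torque": the same for the moment, N m; "finger_gap": opening from 0.0 (shut) to 1.0 (fully open); "gripper_force": force on a finger pad.
Only numpy, scipy, OpenCV 4.12 (cv2) and the standard library are available. Lean on these libraries where they do the work, as an engineer would, in place of code of your own. Each camera call takes 0.05 s, during which the arm holds its last target. There are 200 camera calls.

## Working session

There is one attempt and no reset: what is moved stays moved. The work goes in short steps, Python scripts to look and compute and a shell command to move; the robot and the scene stay as the last step left them, time stands still between calls to the robot, and variables do not carry over. Pictures are saved under pics/ and viewed, at most 10 in all, crops included, and the job is handed in when it is done.

```bash
ls; mkdir -p pics
cat > h.py <<'E'
import cv2, numpy as np
from station import manip
def cal(n):
    c=manip.get_calibration(n); R,_=cv2.Rodrigues(np.array(c["rvec"],float)); return np.array(c["K"],float),float(c["k1"]),R,np.array(c["tvec"],float).ravel()
def proj(n,P):
    K,k1,R,t=cal(n); p,_=cv2.projectPoints(np.atleast_2d(np.array(P,float)),cv2.Rodrigues(R)[0],t,K,np.array([k1,0,0,0.])); return p.reshape(-1,2)
def ray(n,uv):
    K,k1,R,t=cal(n); u=cv2.undistortPoints(np.array([[uv]],float),K,np.array([k1,0,0,0.])).ravel()
    return -R.T@t, R.T@np.array([u[0],u[1],1.])
def onz(n,uv,z):
    o,d=ray(n,uv); return o+d*(z-o[2])/d[2]
def tri(uv1,uv2):
    o1,d1=ray("scene",uv1);o2,d2=ray("top",uv2)
    s=np.linalg.lstsq(np.c_[d1,-d2],o2-o1,rcond=None)[0];a=o1+d1*s[0];b=o2+d2*s[1];return (a+b)/2,np.linalg.norm(a-b)
def snap(n,f):
    im=cv2.cvtColor(manip.snapshot(n),cv2.COLOR_RGB2BGR); cv2.imwrite(f,im); return im
E
python3 - <<'E'
from h import *
for n in("scene","top"):
    snap(n,f"pics/{n}0.png"); K,k,R,t=cal(n); print(n,K[0,0],k,(-R.T@t).round(3),R[2].round(2))
print(manip.sense())
E
```

```text
pics
scene 459.41903601870484 -0.10396556639086683 [ 0.051 -0.426  0.733] [ 0.55  0.48 -0.68]
top 471.30644060126093 -0.05524989751280077 [0.309 0.004 1.055] [ 0.23  0.   -0.97]
{'t': 0.1, 'q': array([ 9.89479314e-01,  5.28394647e-01,  1.43375424e+00, -2.32317935e-06,
        1.18139518e+00, -1.78496999e-01]), 'qd': array([-0.00145981, -0.00082531, -0.0041035 , -0.00043037, -0.00212267,
       -0.0003488 ]), 'tau': array([ 2.91248871e-04, -4.43307853e+01, -1.78586036e+01, -1.72827054e-04,
        3.86157029e-03, -1.15285648e-06]), 'tcp_pos': array([0.24462831, 0.57445028, 0.23042463]), 'tool_rot': array([ 2.00050506e-01,  9.79785101e-01, -9.06536996e-04, -3.60827991e-04]), 'force': array([ 0.85396783, -0.07101039, -0.20200527]), 'ft_torque': array([-6.48435134e-02,  2.08407974e-02,  9.66045562e-05]), 'gripper_force': 0.0, 'finger_gap': 1.000676873631141}
```

View pics/scene0.png

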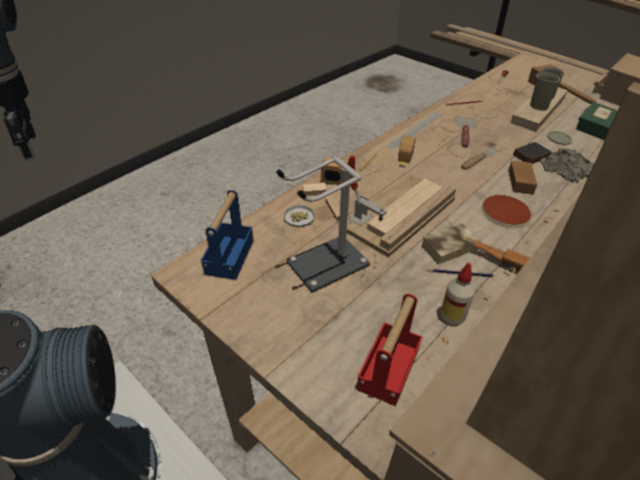

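View pics/top0.png

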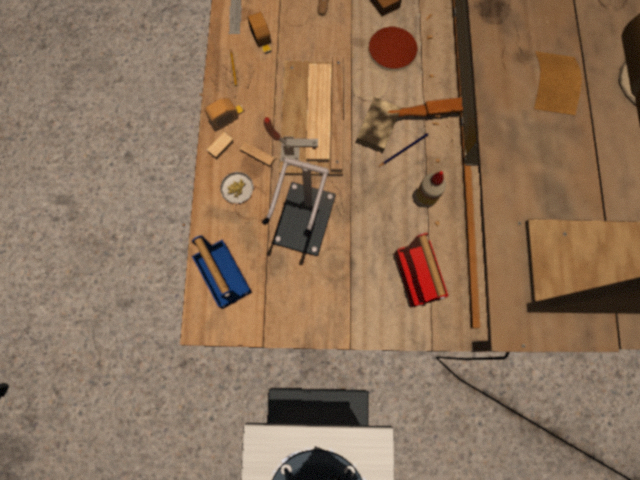

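The totes show clearly: blue at scene (228,245) / top (220,270), on the robot's left; red at top (422,270); the hook's prongs run at top from about (290,158),(326,170) to tips (266,220),(309,230). I'll zoom in on the handle and prongs.

Run:
```python
import cv2,numpy as np
a=cv2.imread("pics/scene0.png");b=cv2.imread("pics/top0.png")
c=lambda im,x,y,w,h,s:cv2.resize(im[y:y+h,x:x+w],None,fx=s,fy=s,interpolation=cv2.INTER_CUBIC)
A=c(a,190,150,200,150,4)
B=c(b,180,145,180,170,3.5)
cv2.imwrite("pics/zs.png",A);cv2.imwrite("pics/zt.png",B)
```

```text
(no output)
```

View pics/zs.png

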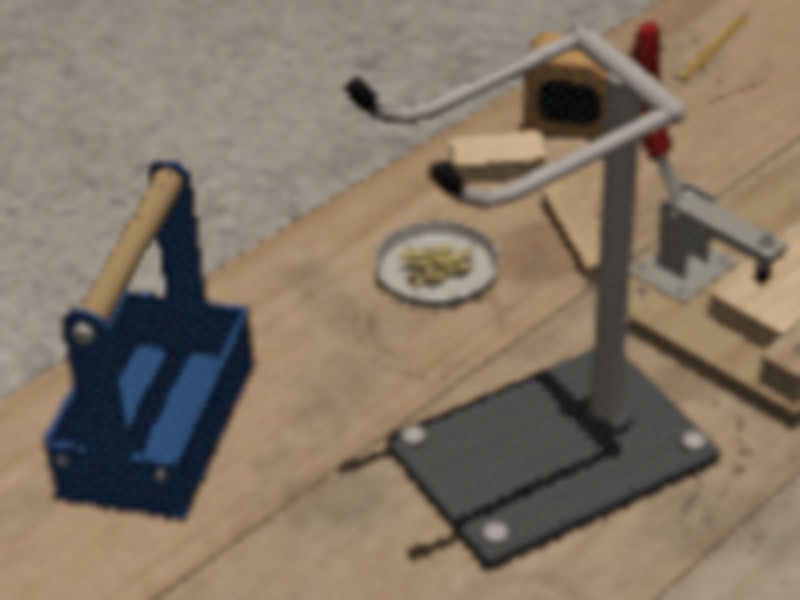

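View pics/zt.png

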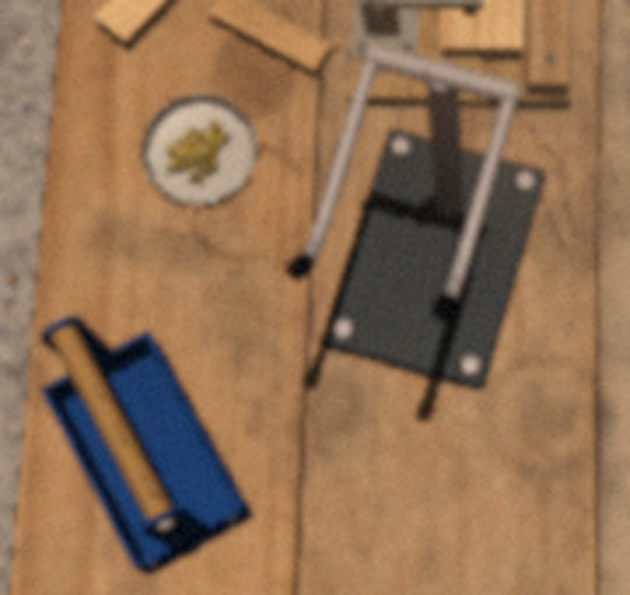

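Run:
```python
from h import *
P={}
for n,s,t in [("Hfar",(232,194.5),(197.7,240.7)),("tipL",(279,173),(265.7,220.4)),("tipR",(301.2,194.5),(307.7,231.6)),("cL",(335,158.8),(286.6,159.9)),("cR",(359.5,177),(327.1,171.3))]:
    p,e=tri(s,t);P[n]=p;print(n,p.round(4),round(e,4))
a,b=[onz("top",u,.132) for u in((197.7,240.7),(225.7,292.7))];print("handle",a,b,(a+b)/2,np.degrees(np.arctan2(*(a-b)[1::-1])),np.linalg.norm(a-b))
q=[onz("top",(180+u/3.5,145+v/3.5),z) for u,v,z in((300,264,.256),(447,303,.256),(373,52,.244),(515,92,.244))]
for x in q:print(x.round(4))
tm=(q[0]+q[1])/2;cm=(q[2]+q[3])/2;d=tm-cm;print("prong dir",np.degrees(np.arctan2(d[1],d[0])),np.linalg.norm(d),"cross",[np.degrees(np.arctan2(*(q[i]-q[i+1])[1::-1])) for i in(0,2)])
u=d/np.linalg.norm(d); print("seat",tm-u*.036,cm+u*.09, "width",[np.linalg.norm(q[i]-q[i+1]) for i in(0,2)])
```

```text
Hfar [0.5157 0.2484 0.1372] 0.0016
tipL [0.526  0.1008 0.2567] 0.0032
tipR [0.5078 0.0265 0.2554] 0.0027
cL [0.6453 0.0688 0.2466] 0.002
cR [ 0.6249 -0.007   0.2493] 0.0014
handle [0.51624392 0.25023908 0.132     ] [0.41284588 0.18667563 0.132     ] [0.4645449  0.21845736 0.132     ] 31.580922661973332 0.12137324514437221
[0.5274 0.1    0.256 ]
[0.5088 0.0256 0.256 ]
[0.6473 0.0685 0.244 ]
[ 0.6264 -0.0067  0.244 ]
prong dir 164.96448233312543 0.12353996187123621 cross [np.float64(75.93026034602997), np.float64(74.4507850017288)]
seat [0.55271407 0.05351269 0.25250316] [0.55034949 0.05414785 0.25274211] width [np.float64(0.07667702106912964), np.float64(0.07802634851692397)]
```

```bash
python3 -m handwheel '[[22,-35.5,0,0,0,-10.6,1],[22,-35.5,0,0,0,-10.6,1],[22,-35.5,0,0,0,-10.6,1],[22,-35.5,0,0,0,-10.6,1],[22,-35.5,0,0,0,-10.6,1],[22,-35.5,0,0,0,-10.6,1],[22,-35.5,0,0,0,-10.6,1],[22,-35.5,0,0,0,-10.6,1],[22,-35.5,0,0,0,-10.6,1],[22,-35.5,0,0,0,-10.6,1]]' 40
python3 -m handwheel '[[0,0,0,0,0,-9.6,1],[0,0,0,0,0,-9.6,1],[0,0,0,0,0,0,1],[0,0,0,0,0,0,1],[0,0,0,0,0,0,1],[0,0,0,0,0,0,1],[0,0,0,0,0,0,1],[0,0,0,0,0,0,1],[0,0,0,0,0,0,1],[0,0,0,0,0,0,1]]'
python3 - <<'E'
from h import *
a=snap("scene","pics/s1.png");b=snap("top","pics/t1.png")
from scipy.spatial.transform import Rotation as R
s=manip.sense();M=R.from_quat(s["tool_rot"]).as_matrix();print(s["tcp_pos"],M[:,2].round(3),np.degrees(np.arctan2(M[1,1],M[0,1])),s["q"].round(2))
z=np.hstack([cv2.resize(a[130:330,150:350],(400,400)),cv2.resize(b[180:330,150:300],(400,400))]);cv2.imwrite("pics/z1.png",z)
E
```

```text
t: 1.35
tcp_pos: [0.4653, 0.2187, 0.231]
tool_rot: [0.904, 0.427, -0.0, -0.0]
force: [0.1, 0.2, 0.3]
finger_gap: 0.999
gripper_force: 0.0
t: 2.6
tcp_pos: [0.465, 0.22, 0.2313]
tool_rot: [0.962, 0.273, 0.0, 0.0]
force: [-0.8, 1.0, -0.9]
finger_gap: 1.001
gripper_force: 0.0
[0.4649428  0.21993807 0.23131201] [-0. -0. -1.] -58.279237436308094 [ 0.22  0.38  1.71 -0.    1.06  1.24]
```

View pics/z1.png

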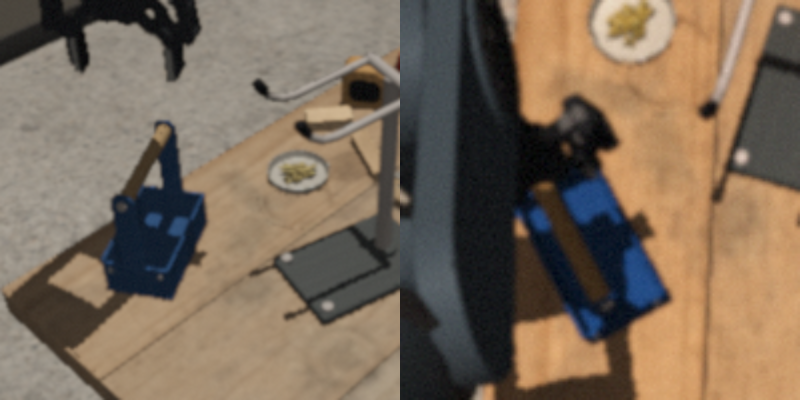

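Run:
```python
from h import *
s=manip.sense();p=s["tcp_pos"];d=np.array([np.cos(np.radians(-58.3)),np.sin(np.radians(-58.3)),0])
for n,o,k in(("scene",(150,130),2),("top",(150,180),400/150)):
    print(n,((proj(n,[p-d*.05,p,p+d*.05,p+[0,0,.013],[.4645,.2185,.13]])-o)*k+([400,0] if n=="top" else [0,0])).round(0).tolist())
```

```text
scene [[82.0, 80.0], [130.0, 86.0], [179.0, 92.0], [128.0, 75.0], [144.0, 168.0]]
top [[463.0, 241.0], [529.0, 204.0], [595.0, 167.0], [525.0, 200.0], [564.0, 231.0]]
```

```bash
python3 -m handwheel '[[0,-1.5,-30,0,0,0,1],[0,0,-30,0,0,0,1],[0,0,-30,0,0,0,1],[0,0,-20,0,0,0,1],[0,0,-11,0,0,0,1],[0,0,0,0,0,0,1],[0,0,0,0,0,0,1],[0,0,0,0,0,0,0],[0,0,0,0,0,0,0],[0,0,0,0,0,0,0]]' 40
python3 -m handwheel '[[0,0,0,0,0,0,0],[0,0,0,0,0,0,0],[0,0,0,0,0,0,0],[0,0,0,0,0,0,0],[0,0,5,0,0,0,0],[0,0,10,0,0,0,0],[0,0,15,0,0,0,0],[0,0,20,0,0,0,0],[0,0,0,0,0,0,0],[0,0,0,0,0,0,0]]'
```

```text
t: 3.95
tcp_pos: [0.4651, 0.2185, 0.1106]
tool_rot: [0.962, 0.273, 0.0, 0.0]
force: [-0.0, -0.4, -0.3]
finger_gap: 0.378
gripper_force: 0.0
t: 5.2
tcp_pos: [0.4646, 0.2183, 0.1603]
tool_rot: [0.962, 0.273, -0.0, 0.0]
force: [-0.2, -0.3, -3.4]
finger_gap: 0.169
gripper_force: 39.1
```

```bash
python3 -m handwheel '[[0,0,15,0,0,7.2,0],[0,0,19,0,0,7.2,0],[0,0,19,0,0,7.2,0],[0,0,19,0,0,7.2,0],[0,0,19,0,0,7.2,0],[0,0,19,0,0,7.3,0],[0,0,0,0,0,0,0],[0,-5,0,0,0,0,0],[-1,-10,0,0,0,0,0],[-1,-15,0,0,0,0,0]]'
python3 -m handwheel '[[-1,-18,0,0,0,0,0],[-1,-18,0,0,0,0,0],[-1,-18,0,0,0,0,0],[-1,-18,0,0,0,0,0],[-1,-18,0,0,0,0,0],[-1,-12,0,0,0,0,0],[-1,-6,0,0,0,0,0],[0,0,0,0,0,0,0],[0,0,0,0,0,0,0],[0,0,0,0,0,0,0]]'
python3 - <<'E'
from h import *
a=snap("scene","pics/s2.png");b=snap("top","pics/t2.png")
from scipy.spatial.transform import Rotation as R
s=manip.sense();M=R.from_quat(s["tool_rot"]).as_matrix();print(s["tcp_pos"],M[:,2].round(3),np.degrees(np.arctan2(M[1,1],M[0,1])),s["q"].round(2),s["force"])
h=s["tcp_pos"]+[0,0,.019];d=np.array([-M[1,1],M[0,1],0]);print([proj(n,[h-d*.062,h,h+d*.062]).round(1).tolist() for n in("scene","top")])
z=np.hstack([cv2.resize(a[120:280,210:370],(400,400),interpolation=2),cv2.resize(b[140:300,200:360],(400,400),interpolation=2)]);cv2.imwrite("pics/z2.png",z)
E
```

```text
t: 6.45
tcp_pos: [0.4624, 0.1875, 0.2695]
tool_rot: [0.793, 0.609, -0.001, -0.0]
force: [-0.3, 0.1, -3.3]
finger_gap: 0.173
gripper_force: 39.2
t: 7.7
tcp_pos: [0.4559, 0.0809, 0.2703]
tool_rot: [0.793, 0.609, 0.0, -0.0]
force: [-0.3, 0.0, -3.5]
finger_gap: 0.169
gripper_force: 39.2
[0.45593621 0.08086084 0.27026761] [-0.  0. -1.] -14.935240301913085 [-0.07  0.26  1.77  0.    1.11  0.19] [ 0.34740287 -0.01689596 -3.69995118]
[[[274.6, 197.1], [257.1, 178.2], [241.4, 161.2]], [[309.1, 267.3], [273.1, 257.0], [237.6, 246.8]]]
```

View pics/z2.png

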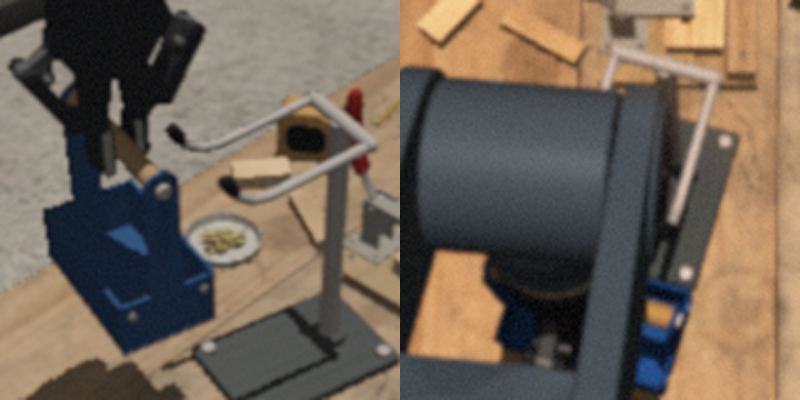

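```bash
python3 -m handwheel '[[6,-1.7,0,0,0,0,0],[12,-3.4,0,0,0,0,0],[15,-4.2,0,0,0,0,0],[15,-4.2,0,0,0,0,0],[15,-4.2,0,0,0,0,0],[14,-4,0,0,0,0,0],[11,-3.2,0,0,0,0,0],[7,-2,0,0,0,0,0],[0,0,0,0,0,0,0],[0,0,0,0,0,0,0]]'
python3 -m handwheel '[[0,0,-6,0,0,0,0],[0,0,-8,0,0,0,0],[0,0,-8,0,0,0,0],[0,0,-7,0,0,0,0],[0,0,-5,0,0,0,0],[0,0,-4,0,0,0,0],[0,0,-2,0,0,0,0],[0,0,0,0,0,0,0],[0,0,0,0,0,0,0],[0,0,0,0,0,0,0]]'
python3 - <<'E'
from h import *
a=snap("scene","pics/s3.png");b=snap("top","pics/t3.png");print(manip.sense()["force"],manip.sense()["ft_torque"],manip.sense()["tcp_pos"])
z=np.hstack([cv2.resize(a[120:280,240:400],(400,400),interpolation=2),cv2.resize(b[120:280,220:380],(400,400),interpolation=2)]);cv2.imwrite("pics/z3.png",z)
E
```

```text
t: 9.05
tcp_pos: [0.5503, 0.0538, 0.2702]
tool_rot: [0.793, 0.609, -0.0, -0.0]
force: [-0.1, -0.3, -4.0]
finger_gap: 0.172
gripper_force: 39.2
t: 10.3
tcp_pos: [0.5511, 0.0536, 0.2305]
tool_rot: [0.793, 0.609, 0.0, 0.0]
force: [-0.2, -0.5, -3.8]
finger_gap: 0.172
gripper_force: 39.2
[ 0.63900864 -0.93436668 -3.71519712] [-0.03735103 -0.00383208  0.01013703] [0.5510508  0.05356682 0.2304816 ]
```

View pics/z3.png

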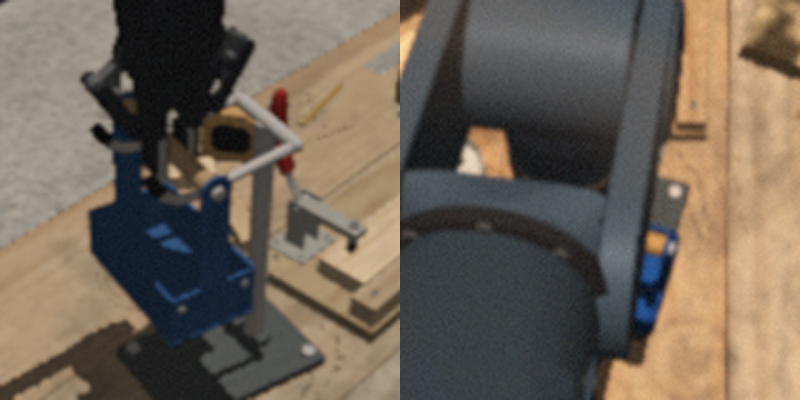

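The tote's handle lies over both prongs, behind the black tips (left about (103,137), right about (153,187) in the crop), its straps outside the prongs. Not in contact yet, so I lower it the rest of the way.

```bash
python3 -m handwheel '[[0,0,-2,0,0,0,0],[0,0,-2,0,0,0,0],[0,0,-1,0,0,0,0],[0,0,-1,0,0,0,0],[0,0,-1,0,0,0,0],[0,0,0,0,0,0,0],[0,0,0,0,0,0,0],[0,0,0,0,0,0,0],[0,0,0,0,0,0,0],[0,0,0,0,0,0,0]]'
```

```text
t: 11.65
tcp_pos: [0.551, 0.0536, 0.2234]
tool_rot: [0.793, 0.609, 0.0, 0.0]
force: [-0.6, 0.1, -4.8]
finger_gap: 0.172
gripper_force: 39.2
```

```bash
python3 -m handwheel '[[0,0,-1,0,0,0,0],[0,0,0,0,0,0,0],[0,0,-1,0,0,0,0],[0,0,0,0,0,0,0],[0,0,0,0,0,0,0],[0,0,0,0,0,0,0],[0,0,0,0,0,0,0],[0,0,0,0,0,0,0],[0,0,0,0,0,0,0],[0,0,0,0,0,0,0]]'; python3 -c "
from h import *
print(manip.sense()['ft_torque'],manip.sense()['force'])"
```

```text
t: 12.9
tcp_pos: [0.5512, 0.0535, 0.2221]
tool_rot: [0.793, 0.609, 0.0, 0.0]
force: [-2.7, 0.3, 6.2]
finger_gap: 0.173
gripper_force: 40.0
[ 0.02488142  0.41084539 -0.05586724] [-2.70657116  0.31015764  6.19598835]
```

```bash
python3 -m handwheel '[[0,0,0.7,0,0,0,0],[0,0,0,0,0,0,0.19],[0,0,0,0,0,0,0.22],[0,0,0,0,0,0,0.26],[0,0,0,0,0,0,0.32],[0,0,0,0,0,0,0.4],[0,0,0,0,0,0,0.5],[0,0,0,0,0,0,0.5],[0,0,0,0,0,0,0.5],[0,0,0,0,0,0,0.5]]' 20
python3 - <<'E'
from h import *
a=snap("scene","pics/s4.png");print(manip.sense()["force"])
cv2.imwrite("pics/z4.png",cv2.resize(a[120:280,240:400],(560,560),interpolation=2))
E
```

```text
t: 14.15
tcp_pos: [0.551, 0.0536, 0.222]
tool_rot: [0.793, 0.609, 0.0, 0.0]
force: [0.2, -0.5, -0.7]
finger_gap: 0.497
gripper_force: 0.0
[-0.04982578 -1.36801093 -0.71200987]
```

View pics/z4.png

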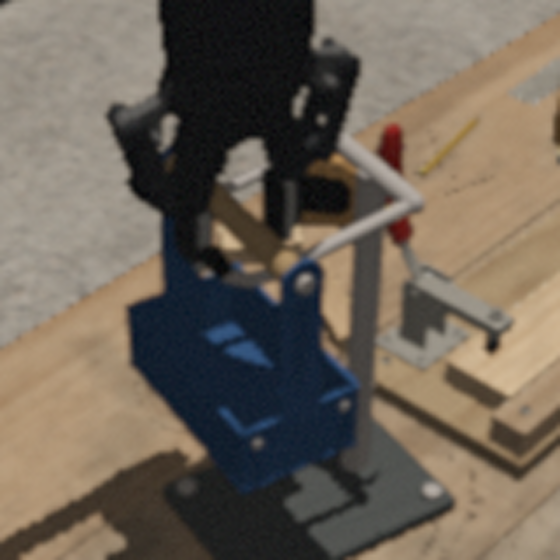

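The fingers (crop (195,215) and (280,200)) stand clear of the handle, and the tote hangs level on the prongs. I lift straight up and move out of the cameras' way.

```bash
python3 -m handwheel '[[0,0,5,0,0,0,0.5],[0,0,10,0,0,0,0.5],[0,0,15,0,0,0,0.5],[0,0,20,0,0,0,0.5],[0,0,25,0,0,0,0.5],[0,0,25,0,0,0,0.5],[0,0,25,0,0,0,0.5],[0,0,15,0,0,0,0.5],[0,30,0,0,0,0,0.5],[0,50,0,0,0,0,0.5]]'
python3 -m handwheel '[[0,60,0,0,0,0,0.5],[0,60,0,0,0,0,0.5],[0,60,0,0,0,0,0.5],[0,60,0,0,0,0,0.5],[0,50,0,0,0,0,0.5],[0,0,0,0,0,0,0.5],[0,0,0,0,0,0,0.5],[0,0,0,0,0,0,0.5],[0,0,0,0,0,0,0.5],[0,0,0,0,0,0,0.5]]'
python3 - <<'E'
from h import *
a=snap("scene","pics/s5.png");b=snap("top","pics/t5.png")
z=np.hstack([cv2.resize(a[120:280,240:400],(400,400),interpolation=2),cv2.resize(b[120:280,220:380],(400,400),interpolation=2)]);cv2.imwrite("pics/z5.png",z)
b0=cv2.imread("pics/top0.png")
for i in(b0,b):
    m=(i[...,2]>120)&(i[...,1]<50)&(i[...,0]<50);m[:200]=0;print(np.argwhere(m).mean(0),m.sum())
E
```

```text
t: 15.45
tcp_pos: [0.5513, 0.1332, 0.3627]
tool_rot: [0.794, 0.608, 0.0, 0.0]
force: [0.0, -0.3, 0.0]
finger_gap: 0.501
gripper_force: 0.0
t: 16.7
tcp_pos: [0.5513, 0.4227, 0.3623]
tool_rot: [0.794, 0.608, 0.0, 0.0]
force: [0.2, 0.3, -0.1]
finger_gap: 0.502
gripper_force: 0.0
[274.80536246 419.4428997 ] 1007
[274.86857708 419.46640316] 1012
```

View pics/z5.png

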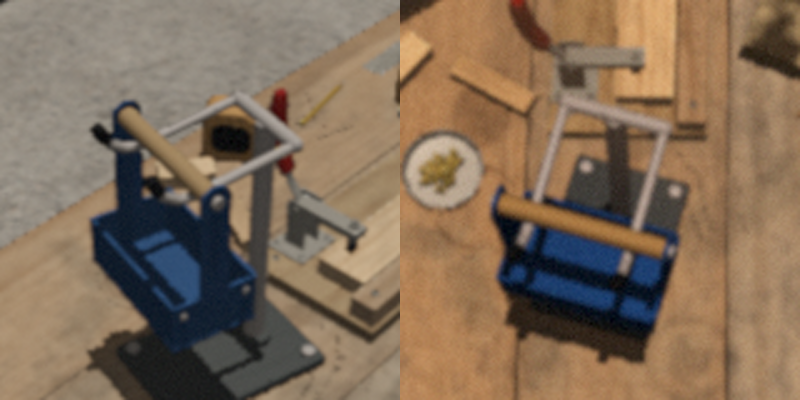

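```bash
python3 -m handwheel '[[0,0,0,0,0,0,0.5],[0,0,0,0,0,0,0.5],[0,0,0,0,0,0,0.5],[0,0,0,0,0,0,0.5],[0,0,0,0,0,0,0.5],[0,0,0,0,0,0,0.5],[0,0,0,0,0,0,0.5],[0,0,0,0,0,0,0.5],[0,0,0,0,0,0,0.5],[0,0,0,0,0,0,0.5]]' >/dev/null
python3 - <<'E'
from h import *
b0=cv2.imread("pics/top0.png");b=snap("top","pics/t6.png");b5=cv2.imread("pics/t5.png");a5=cv2.imread("pics/s5.png");a=snap("scene","pics/s6.png")
for n,p,q in(("scene",a5,a),("top",b5,b)):
    print(n,[cv2.phaseCorrelate(*[np.float32(cv2.cvtColor(i[150:280,230:350],6)) for i in(p,q)])])
e=[onz("top",((u-400)*.4+220,v*.4+120),.242) for u,v in((505,205),(665,245))];c=(e[0]+e[1])/2;y=e[0]-e[1];L=np.linalg.norm(y);y/=L;x=np.array([y[1],-y[0],0])
print(c.round(4),L,np.degrees(np.arctan2(y[1],y[0])))
P=[c+sx*.0375*x+sy*.065*y-[0,0,dz] for dz in(.085,.13) for sx in(-1,1) for sy in(1,-1)]
print(((proj("top",P)-[220,120])*2.5+[400,0]).round().tolist());print(((proj("scene",P)-[240,120])*2.5).round().tolist())
E
```

```text
scene [((0.021851420517279507, 0.5292435670520632), 0.9774600365721149)]
top [((0.021858858045952445, 0.5160204947269307), 1.0426133869312428)]
[0.5518 0.052  0.242 ] 0.11935796174813774 76.62911446674546
[[498.0, 280.0], [658.0, 321.0], [524.0, 192.0], [681.0, 232.0], [504.0, 294.0], [657.0, 333.0], [529.0, 209.0], [680.0, 247.0]]
[[89.0, 222.0], [178.0, 314.0], [167.0, 192.0], [260.0, 278.0], [92.0, 265.0], [178.0, 358.0], [168.0, 234.0], [257.0, 321.0]]
```

Run:
```python
from h import *
for n in("s","t"):
    f=[cv2.GaussianBlur(cv2.imread(f"pics/{n}{i}.png"),(5,5),0)[150:280,230:350] for i in(5,6)]
    d=cv2.absdiff(*f);print(n,d.mean(),d.max())
s=manip.sense();print(s["t"])
```

```text
s 0.298974358974359 4
t 0.6731837606837607 5
18.15
```

Only camera noise differs between the two pictures, so the tote is still; the red tote hasn't moved. I'm handing it in.

```bash
python3 -c "
from station import manip
print(manip.sign_off())"
```

```text
the job is handed in; nothing more can be done
None
```

The blue tote hangs by its handle on both prongs, level, within about 2° of square and still; the red tote hasn't moved, and I handed the job in at about 18 s (no verdict was shown).

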